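# Turn the decorating wheel to its pointer and lock the brake lever

## Task

Ready the decorating wheel for painting without grasping anything: with a fingertip, push the upright steel peg on the wheel's rim round until it stands in line with the fixed steel pointer at the edge nearest the robot. Then, leaving the wheel there, push the brake lever beside the wheel past its first notch and fully home to its second stop, where it stays by itself. Leave the lid sitting in the middle of the wheel and everything else where it stands, and finish clear of everything.

Things in the scene. Friction and masses are not known exactly. Their poses are not given: they have to be found in the camera images.
- wheel_centre (a point): centre of the top face of the decorating wheel: a level aluminium disc, 250 mm across, top 42 mm above the table. It turns about the vertical either way with light friction (about 1 N at the peg) and stays where it is left. Wheel, pointer and brake are one fixed unit, whose place and turn on the table vary
- index_mark (a point): point on the wheel's top plane, 110 mm from its centre, that the peg must come over, in line with the fixed steel pointer just outside the rim on the robot's side (a level arrow, 18 mm wide, from 134 to 185 mm from the wheel centre, its tip to the rim, top 42 mm up like the disc's, so not in the way above it). x axis: from the mark to the wheel centre; y: towards the brake
- peg_top (a point): top centre of the upright steel peg on the wheel, 14 mm in diameter, standing 32 mm above the disc (top 74 mm above the table), 110 mm from the wheel centre. It starts 40 to 80 degrees round from the pointer, on the side away from the brake (the robot's right)
- lever_pivot (a point): top of the brake lever's hub, on its vertical axis, 59 mm above the table, on a grey box (75 x 70 x 44 mm) 220 mm to the left of the wheel centre
- lever_knob_top (a point): top centre of the black upright knob at the brake lever's free end, 18 mm in diameter, from 55 to 93 mm above the table, 110 mm from the pivot. The lever, a flat steel bar 14 mm wide, top 57 mm above the table, points to the robot and sweeps level over a quadrant with three dark lines. Two pins (tops 58 mm up, 78 mm from the pivot) stand just beyond the sweep's ends
- brake_lever (a joint): angle of the brake lever, rad: 0 = off (start, knob farthest from the wheel), 0.55 = first notch, 1.10 = second stop (hard, knob nearest the wheel). It grows anticlockwise seen from above, as the knob goes towards the wheel. A sprung detent draws it into the nearest of the three; leaving one takes about 6 N at the knob; past about 0.85 it snaps to the second stop
- lid: loose bisque jar lid with a knob, 124 mm across, 58 mm tall, resting upside up in the middle of the wheel (top 100 mm above the table); it turns with the wheel. Origin: centre of its underside. It must not be lifted or pushed off centre
- glaze_jar: bystander, not to be moved: small white lidded glaze jar, 44 mm across, 52 mm tall, standing on the table between the pointer and the lever. Origin: centre of its underside
- tall_jar: bystander, not to be moved: glass jar, 48 mm across, 85 mm tall, behind the wheel. Origin: centre of its underside
- brush: bystander, not to be moved: flat brush lying on the table in front of the wheel, 170 mm long. Origin: mid-length, at its underside
- mug: bystander, not to be moved: white mug, 76 mm across, 85 mm tall, behind the lever. Origin: centre of its underside
- bowl: bystander, not to be moved: small white bowl, 84 mm across, 32 mm tall, right of the wheel. Origin: centre of its underside
- clay_block: bystander, not to be moved: terracotta-coloured block 50 x 110 x 45 mm, to the left of the lever. Origin: centre of its underside
Mind the look-alikes: they are no part of the job. Leave any brown or green look-alike of the lid alone.

How it is judged (in metres and radians):
On the way, in this order (a step that is already met when the one before it is completed fails the run):
1. the peg stands in line with the pointer (within 15 mm) while the brake lever is still off (horizontal distance between peg_top and index_mark below 0.015 m and value of joint brake_lever below 0.3 rad), for 0.2 s.
2. the brake lever has gone past the first notch to the second stop (value of joint brake_lever above 1.03 rad), for 0.2 s.
At the end, for the whole second after the job is handed in: the peg stands within 15 mm of the pointer's line mark, the brake lever rests at its second stop (above 1.03 of 1.10 rad), and the lid lies flat on the wheel within 20 mm of its middle (horizontal distance between peg_top and index_mark below 0.015 m and value of joint brake_lever above 1.03 rad and horizontal distance between lid and wheel_centre below 0.02 m and height (world z) of lid below 0.05 m and angle between lid's own z axis and vertical below 0.1 rad); the robot touches nothing.
It fails at once if the lid is lifted or tipped, or pushed more than 20 mm off the wheel's middle (height (world z) of lid above 0.055 m or angle between lid's own z axis and vertical above 0.25 rad or horizontal distance between lid and wheel_centre above 0.02 m).
It fails at once if a bystander is moved more than 30 mm, lifted or knocked over (distance of any of glaze_jar, tall_jar, brush, mug, bowl, clay_block from where it was at the start of the episode above 0.03 m or angle between any of glaze_jar, tall_jar, brush, mug, bowl, clay_block's own z axis and vertical above 0.5 rad).
It also fails if it takes over 48 s, if anything falls off the work surface, if the arm or the gripper's body presses on something with over 40 N, if the wrist force passes 120 N, or if a joint passes its speed limit or range.

## Robot

A 7-joint arm with a two-finger parallel gripper is mounted at the origin on the work surface. World frame = base frame: x ahead of the robot, y to its left, z up, the work surface at z = 0. Lengths are in m, angles in degrees, forces in N, time in s.
With the tool pointing down it reaches from about 0.425 to 1.025 m from the base axis. Payload 3.6 kg.
Tool frame: the origin (TCP) lies midway between the tips of the shut fingers; the grasp point (between the pads) lies 19 mm behind it; z points along the fingers, x is the direction in which the jaws open and shut, and the axes are right-handed (so a half turn about z gives the same grasp; the last joint's range is limited). The gripper opens to 85 mm and grips with 20 to 120 N. Pads are 22 mm wide; open, the fingers measure 114 mm over their backs; the gripper's body (76 mm by 85 mm) begins 54 mm behind the grasp point. The pads swing forward as they close: fully open they stand 13 mm farther back than shut.
Start: joints at [-79.441, 33.873, 2.773, 92.16, -1.908, 54.013, -1.931], TCP at [0.199, 0.697, 0.2] pointing down, gripper open.
Joint ranges: [-153.93, 153.93], [-27.13, 128.08], [-72.61, 78.16], [10.71, 143.7], [-87.88, 267.88], [4.46, 118.87], [-176.78, 176.78]. Speed limits (degrees/s): [147.25, 147.25, 180, 180, 180, 180, 180].

## Interface

Orientations are given as a 3x3 rotation matrix whose columns are the frame's x, y, z axes.
In Python, from workcell import get_obs, vision, robot gives the robot as it stands.
- The arm moves only by the tool arm_command, never from a script. Its arguments are lists of equal length, an entry for each row: "delta_pos": the shift along the tool's x, y, z scaled (see below), a list of three; "delta_rot": the turn, a rotation vector about the tool's x, y, z scaled (see below), a list of three; "claw": the finger opening in mm, from 0 to 85.4. A call has 1 to 5 rows; each row shifts and turns the commanded pose from where the row before left it, along the tool's axes as they then stand; what a row does not reach is not made up. The controller multiplies each number of a shift by 0.025 m and each number of a turn by 0.12 rad. A row lasts 1/8 s, in which the tool goes at most 62.5 mm and 10.7 degrees, less where a joint would pass 70% of its speed; a pose out of reach is approached as far as the arm can. A call with a number of a shift or a turn outside -1 to 1 is refused whole. A call with a gripper value outside its range is refused whole. The fingers move at their own pace and stop on an object; "force" is the grip in N (left out, the last holds). Time passes only in rows, so rows that do not move let the fingers close. It gives the time, the measured TCP pose, the force and the opening at its end, in the units of the state.
- get_obs(): the state, without advancing time (a new reading comes with each control period).
- vision.get_image(name): name is "side" or "top" or "wrist"; returns the picture (384x512x3 uint8, red, green, blue); there is no depth.
- vision.calibration(name): a dict with "intrinsics" (3x3 intrinsics, pixels), "dist" ([k1, k2, p1, p2, k3] as OpenCV has them; the pictures are not rectified), "rvec" (rotation vector, rad) and "tvec" (3), from world to camera coordinates, as OpenCV has them. Camera axes: x right, y down, z forward; pixel columns grow to the right and rows downward; lengths in m; the calibration is good to about 2 mm. A picture is of the moment at which its call begins: read the wrist's pose just before it. calibration takes no time and is no camera call; for the wrist camera it gives the pose at the moment of the call.
- robot.close_job(): hands the job in, once; it reports no verdict.
The state is a dict: "t": time; "joint_positions": joint angles; "joint_velocities": joint speeds; "effort": joint torques, N m; "eef_pos": TCP position; "ee_rot": TCP orientation; "ft_force": force on the tool from outside, world axes, zero at the start; "moment": the same for the moment, N m; "finger_gap": opening from 0.0 (shut) to 1.0 (fully open).
Only numpy, scipy, OpenCV 4.12 (cv2) and the standard library are available. Lean on these libraries where they do the work, as an engineer would, in place of code of your own. Each camera call takes 0.05 s, during which the arm holds its last target. There are 200 camera calls.

## Working session

There is one attempt and no reset: what is moved stays moved. The work goes in short steps, Python scripts to look and compute and a tool call to move; the robot and the scene stay as the last step left them, time stands still between calls to the robot, and variables do not carry over. Pictures are saved under pics/ and viewed, about 8 in all and at most 12, crops included, and the job is handed in when it is done.

Besides the shell and the picture viewer there is one more tool, called after "Request:" as a command line: name --argument value ..., lists and objects as JSON in quotes. arm_command: Moves the arm, as the interface text tells. Its arguments: {"type":"object","properties":{"delta_pos":{"type":"array"},"delta_rot":{"type":"array"},"claw":{"type":"array"},"force":{"type":"number"}},"required":["delta_pos","delta_rot","claw"]}

```bash
mkdir -p pics; cat > h.py <<'E'
import numpy as np,cv2
from workcell import get_obs,vision,robot
def save(n,f):
    im=vision.get_image(n); cv2.imwrite('pics/'+f,cv2.cvtColor(im,cv2.COLOR_RGB2BGR)); return im
def ray(n,uv,z,c=None):
    c=c or vision.calibration(n)
    K=np.array(c["intrinsics"],float);d=np.array(c["dist"],float);R=cv2.Rodrigues(np.array(c["rvec"],float))[0];t=np.array(c["tvec"],float).ravel()
    p=cv2.undistortPoints(np.array([[uv]],float),K,d)[0,0]
    o=-R.T@t;v=R.T@np.array([p[0],p[1],1]);return o+v*(z-o[2])/v[2]
def proj(n,P):
    c=vision.calibration(n)
    return cv2.projectPoints(np.array(P,float).reshape(-1,1,3),np.array(c["rvec"],float),np.array(c["tvec"],float),np.array(c["intrinsics"],float),np.array(c["dist"],float))[0][:,0]
E
python3 - <<'E'
from h import *
a=save("top","t0.png");b=save("side","s0.png")
o=get_obs();print(o["t"],o["eef_pos"],o["ee_rot"],o["finger_gap"])
im=cv2.imread('pics/t0.png');cv2.imwrite('pics/t0b.png',cv2.resize(im,(800,600),interpolation=cv2.INTER_CUBIC))
E
```

```text
0.1 [0.19854842 0.69642297 0.19873894] [[ 2.74127312e-01  9.61693289e-01 -4.83850826e-04]
 [ 9.61691201e-01 -2.74127726e-01 -2.00581896e-03]
 [-2.06161956e-03  8.45346778e-05 -9.99997871e-01]] 0.9969072113704781
```

View pics/t0b.png

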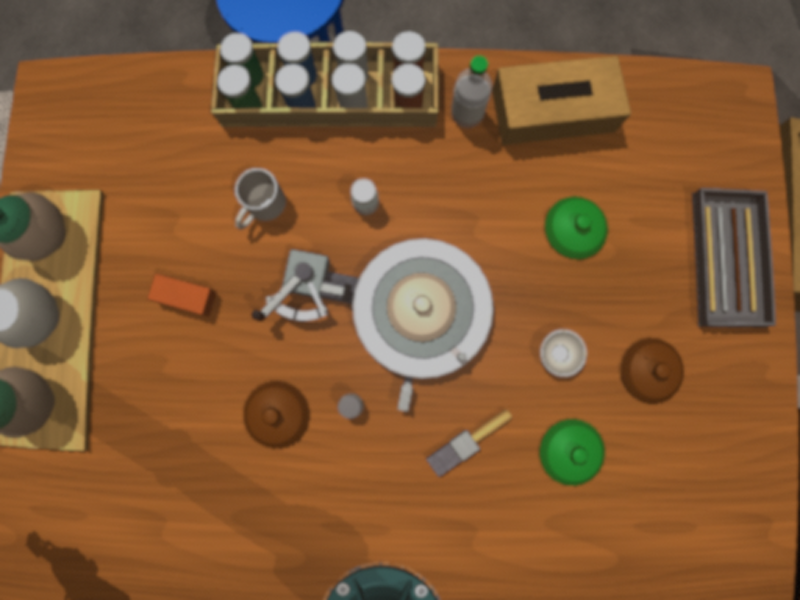

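View pics/s0.png

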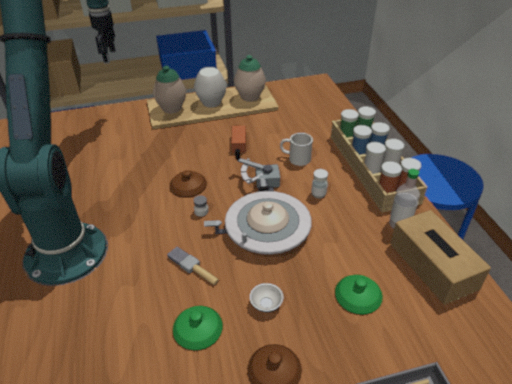

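The top view (800 px scale) shows the wheel centred near (423,308), the peg near (461,356), the pointer near (405,397) and the lever pivot near (304,270). The lever knob is near (259,313) and the glaze jar near (350,406). Next I'll take an enlarged crop.

```bash
python3 - <<'E'
from h import *
im=cv2.imread('pics/t0.png')[140:290,150:350];cv2.imwrite('pics/t0c.png',cv2.resize(im,(800,600),interpolation=cv2.INTER_CUBIC))
f=.64
for n,uv,z in [("c",(423,308),.042),("peg",(461,356),.074),("ptr",(405,397),.042),("piv",(304,270),.059),("knob",(259,313),.093),("gjar",(350,406),.052)]:
    print(n,ray("top",(uv[0]*f,uv[1]*f),z))
E
```

```text
c [ 0.57299694 -0.06615613  0.042     ]
peg [ 0.48797032 -0.13083608  0.074     ]
ptr [ 0.41591024 -0.03609579  0.042     ]
piv [0.63618568 0.1450609  0.059     ]
knob [0.55569184 0.21468155 0.093     ]
gjar [0.39931712 0.05923343 0.052     ]
```

View pics/t0c.png

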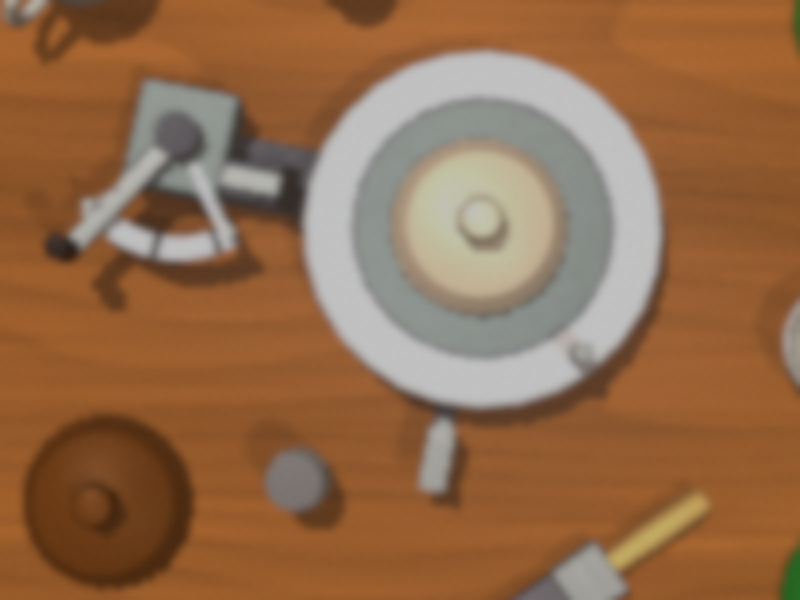

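```bash
cat >> h.py <<'E'
def cr(uv,z): return ray("top",(150+(uv[0]+.5)/4-.5,140+(uv[1]+.5)/4-.5),z)[:2]
E
python3 - <<'E'
from h import *
c=cr((483,229),.042);print("c",c)
for n,uv,z in [("peg",(583,353),.074),("tip",(445,418),.042),("tail",(433,492),.042),("piv",(180,133),.059),("knob",(60,247),.093),("gjar",(297,480),.052),("rimL",(303,228),.042),("rimR",(663,228),.042)]:
    p=cr(uv,z);d=p-c;print(n,p.round(4),np.hypot(*d).round(4),np.degrees(np.arctan2(d[1],d[0])).round(1))
k=cr((60,247),.093)-cr((180,133),.059);print(np.hypot(*k),np.degrees(np.arctan2(k[1],k[0])))
E
```

```text
c [ 0.57366809 -0.06519413]
peg [ 0.4879 -0.1317] 0.1086 -142.2
tip [ 0.4431 -0.0404] 0.1329 169.2
tail [ 0.3926 -0.0328] 0.1839 169.8
piv [0.636  0.1449] 0.2191 73.5
knob [0.5528 0.2177] 0.2836 94.2
gjar [0.3999 0.0596] 0.2139 144.3
rimL [0.5728 0.0597] 0.1249 90.4
rimR [ 0.5759 -0.1902] 0.1251 -89.0
0.11050118475837709 138.80525679535972
```

Every point matches its known size: peg radius 109 mm, lever 110.5 mm, pivot distance 219 mm. The index direction is about 169.6°, so the peg needs roughly 48° clockwise. I'll set out with the fingers shut.

Request:
arm_command --delta_pos '[[-1,0.9,0],[-1,0.9,0],[-1,0.9,0],[-1,0.9,0],[-1,0.9,0]]' --delta_rot '[[0,0,0],[0,0,0],[0,0,0],[0,0,0],[0,0,0]]' --claw '[0,0,0,0,0]' --force 20

```text
t: 0.72
eef_pos: [0.273, 0.5447, 0.1994]
ee_rot: [[0.274, 0.962, -0.0], [0.962, -0.274, -0.001], [-0.001, 0.0, -1.0]]
ft_force: [0.6, -0.4, 0.7]
finger_gap: -0.001
```

Request:
arm_command --delta_pos '[[-1,0.9,0],[-1,0.9,0],[-1,0.9,0],[-1,0.9,0],[-1,0.9,0]]' --delta_rot '[[0,0,0],[0,0,0],[0,0,0],[0,0,0],[0,0,0]]' --claw '[0,0,0,0,0]'

```text
t: 1.35
eef_pos: [0.3469, 0.3938, 0.1995]
ee_rot: [[0.274, 0.962, -0.0], [0.962, -0.274, -0.001], [-0.001, -0.0, -1.0]]
ft_force: [0.5, 0.5, -0.2]
finger_gap: 0.002
```

Request:
arm_command --delta_pos '[[-1,0.9,0],[-1,0.9,0],[-1,0.9,0],[-1,0.9,0],[-1,0.9,0]]' --delta_rot '[[0,0,0],[0,0,0],[0,0,0],[0,0,0],[0,0,0]]' --claw '[0,0,0,0,0]'

```text
t: 1.98
eef_pos: [0.4207, 0.2429, 0.1996]
ee_rot: [[0.274, 0.962, -0.0], [0.962, -0.274, -0.0], [-0.0, -0.0, -1.0]]
ft_force: [0.6, 0.9, -0.2]
finger_gap: -0.001
```

Request:
arm_command --delta_pos '[[-0.975,0.53,0],[-0.975,0.53,0],[-0.975,0.53,0],[-0.975,0.53,0],[-0.975,0.53,0]]' --delta_rot '[[0,0,0],[0,0,0],[0,0,0],[0,0,0],[0,0,0]]' --claw '[0,0,0,0,0]'

```text
t: 2.6
eef_pos: [0.4507, 0.1077, 0.1996]
ee_rot: [[0.274, 0.962, -0.0], [0.962, -0.274, -0.0], [-0.0, -0.0, -1.0]]
ft_force: [-0.7, -1.1, -0.8]
finger_gap: -0.001
```

Request:
arm_command --delta_pos '[[-0.975,0.53,0],[-0.975,0.53,0],[-0.975,0.53,0],[-0.975,0.53,0],[-0.975,0.53,0]]' --delta_rot '[[0,0,0],[0,0,0],[0,0,0],[0,0,0],[0,0,0]]' --claw '[0,0,0,0,0]'

```text
t: 3.22
eef_pos: [0.4809, -0.0276, 0.1996]
ee_rot: [[0.274, 0.962, -0.001], [0.962, -0.274, -0.0], [-0.0, -0.001, -1.0]]
ft_force: [0.8, 0.2, -0.0]
finger_gap: -0.003
```

Request:
arm_command --delta_pos '[[-0.975,0.53,0],[-0.975,0.53,0],[-0.975,0.53,0],[-0.975,0.53,0],[-0.975,0.53,0]]' --delta_rot '[[0,0,0],[0,0,0],[0,0,0],[0,0,0],[0,0,0]]' --claw '[0,0,0,0,0]'

```text
t: 3.85
eef_pos: [0.5112, -0.1628, 0.1995]
ee_rot: [[0.274, 0.962, -0.001], [0.962, -0.274, 0.0], [0.0, -0.001, -1.0]]
ft_force: [0.1, 0.0, -0.0]
finger_gap: -0.002
```

Request:
arm_command --delta_pos '[[0,0,0],[0,0,0],[0,0,0],[0,0,0],[0,0,0]]' --delta_rot '[[0,0,-1],[0,0,-1],[0,0,-1],[0,0,-1],[0,0,-1]]' --claw '[0,0,0,0,0]'

```text
t: 4.47
eef_pos: [0.511, -0.1619, 0.1995]
ee_rot: [[-0.32, 0.947, -0.001], [0.947, 0.32, 0.0], [0.0, -0.001, -1.0]]
ft_force: [0.4, 0.3, -0.2]
finger_gap: -0.003
```

Request:
arm_command --delta_pos '[[0,0,0],[0,0,0],[0,0,0],[0,0,0]]' --delta_rot '[[0,0,-1],[0,0,-1],[0,0,-0.8],[0,0,0]]' --claw '[0,0,0,0]'

```text
t: 4.97
eef_pos: [0.5111, -0.162, 0.1995]
ee_rot: [[-0.611, 0.792, -0.001], [0.792, 0.611, 0.0], [0.001, -0.0, -1.0]]
ft_force: [-0.2, -0.2, -0.2]
finger_gap: -0.002
```

```bash
python3 - <<'E'
from h import *
print(get_obs()["eef_pos"]);a=save("wrist","w1.png")
print(proj("wrist",[[.4879,-.1317,.074],[.4655,-.0453,.042],[.5125,-.163,.042]]))
E
```

```text
[ 0.51107035 -0.1620468   0.19954391]
[[294.82743516 172.66524824]
 [362.08789958 195.04534003]
 [254.87919986 165.14778779]]
```

View pics/w1.png

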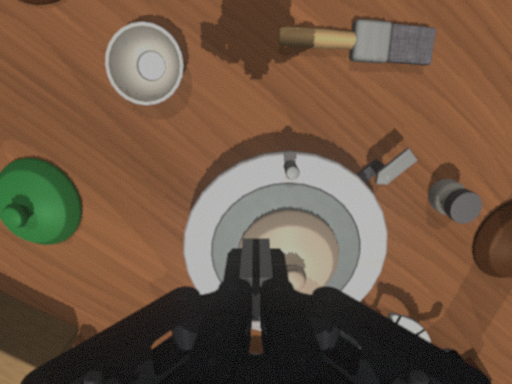

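The peg appears at (292,171), within 3 px of the prediction, and the finger stands behind it. Descending now.

Request:
arm_command --delta_pos '[[0,0,1],[0,0,1],[0,0,1],[0,0,1],[0,0,1]]' --delta_rot '[[0,0,0],[0,0,0],[0,0,0],[0,0,0],[0,0,0]]' --claw '[0,0,0,0,0]'

```text
t: 5.65
eef_pos: [0.5116, -0.1621, 0.074]
ee_rot: [[-0.611, 0.792, 0.0], [0.792, 0.611, -0.0], [-0.0, -0.0, -1.0]]
ft_force: [0.5, -0.3, -0.8]
finger_gap: 0.005
```

Request:
arm_command --delta_pos '[[0,0,0.7],[0,0,0]]' --delta_rot '[[0,0,0],[0,0,0]]' --claw '[0,0]'

```text
t: 5.9
eef_pos: [0.5104, -0.1617, 0.0561]
ee_rot: [[-0.611, 0.792, -0.003], [0.792, 0.611, 0.001], [0.002, -0.002, -1.0]]
ft_force: [1.1, 0.5, -0.0]
finger_gap: -0.001
```

```bash
python3 - <<'E'
from h import *
# plan rows: circle r=.112 about c; finger angle from current to index+off, tool x along clockwise tangent
o=get_obs();p=np.array(o["eef_pos"]);R=np.array(o["ee_rot"]);c=np.array([.5737,-.0652])
d=p[:2]-c;a0=np.degrees(np.arctan2(d[1],d[0]))%360;r0=np.hypot(*d);t0=np.arctan2(R[1,0],R[0,0])
print(p,a0,r0,np.degrees(t0))
aend=169.6+np.degrees(.021/.11)+2; N=18
q=p[:2];th=t0
for i in range(1,N+1):
    a=np.radians(a0+(aend-a0)*i/N); r=r0+(.111-r0)*i/N
    nq=c+r*np.array([np.cos(a),np.sin(a)]); v=nq-q
    tx=v@[np.cos(th),np.sin(th)];ty=v@[np.sin(th),-np.cos(th)]
    # tool turns toward tangent at peg (peg ~10.9deg ahead)
    tgt=min(th,a-np.radians(10.9)-np.pi/2); rz=th-tgt
    print(i,round(tx/.025,2),round(ty/.025,2),round(rz/.12,2)); q=nq;th=tgt
print(q,np.degrees(th))
E
```

```text
[ 0.51036006 -0.16173876  0.05613273] 236.73076394707155 0.1154628930017578 127.66264724724594
1 0.23 -0.06 0.0
2 0.24 -0.05 0.0
3 0.24 -0.04 0.13
4 0.24 -0.03 0.44
5 0.24 -0.03 0.44
6 0.24 -0.03 0.44
7 0.24 -0.03 0.44
8 0.24 -0.03 0.44
9 0.24 -0.03 0.44
10 0.24 -0.03 0.44
11 0.24 -0.03 0.44
12 0.24 -0.03 0.44
13 0.23 -0.03 0.44
14 0.23 -0.03 0.44
15 0.23 -0.03 0.44
16 0.23 -0.03 0.44
17 0.23 -0.03 0.44
18 0.23 -0.03 0.44
[ 0.46280891 -0.07011585] 81.63828517977024
```

Request:
arm_command --delta_pos '[[0.23,-0.06,0],[0.24,-0.05,0],[0.24,-0.04,0],[0.24,-0.03,0],[0.24,-0.03,0]]' --delta_rot '[[0,0,0],[0,0,0],[0,0,0.13],[0,0,0.44],[0,0,0.44]]' --claw '[0,0,0,0,0]'

```text
t: 6.52
eef_pos: [0.4892, -0.141, 0.0578]
ee_rot: [[-0.51, 0.86, 0.001], [0.86, 0.51, -0.0], [-0.0, 0.001, -1.0]]
ft_force: [-0.3, -0.5, -0.3]
finger_gap: -0.006
```

Request:
arm_command --delta_pos '[[0.24,-0.03,0],[0.24,-0.03,0],[0.24,-0.03,0],[0.24,-0.03,0],[0.24,-0.03,0]]' --delta_rot '[[0,0,0.44],[0,0,0.44],[0,0,0.44],[0,0,0.44],[0,0,0.44]]' --claw '[0,0,0,0,0]'

```text
t: 7.15
eef_pos: [0.4733, -0.1153, 0.0577]
ee_rot: [[-0.267, 0.964, 0.001], [0.964, 0.267, 0.0], [-0.0, 0.001, -1.0]]
ft_force: [0.3, 0.6, -0.7]
finger_gap: -0.004
```

Request:
arm_command --delta_pos '[[0.24,-0.03,0],[0.24,-0.03,0],[0.23,-0.03,0],[0.23,-0.03,0],[0,0,0]]' --delta_rot '[[0,0,0.44],[0,0,0.44],[0,0,0.44],[0,0,0.44],[0,0,0]]' --claw '[0,0,0,0,0]'

```text
t: 7.78
eef_pos: [0.4659, -0.0927, 0.0576]
ee_rot: [[-0.063, 0.998, 0.0], [0.998, 0.063, 0.0], [0.0, 0.0, -1.0]]
ft_force: [1.0, 0.3, 0.1]
finger_gap: -0.001
```

```bash
python3 - <<'E'
from h import *
print(get_obs()["eef_pos"])
a=save("wrist","w2.png");b=save("top","t2.png");s=save("side","s2.png")
cc=lambda f:cv2.imread('pics/'+f)
x=cc("w2.png")[80:330,130:430];y=cc("t2.png")[140:290,150:350]
m=np.hstack([cv2.resize(x,(400,333)),cv2.resize(y,(400,300))[:300] if 0 else cv2.resize(y,(400,333))])
cv2.imwrite("pics/m2.png",m)
print(proj("wrist",[[.4655,-.0453,.074]]))
E
```

```text
[ 0.46587813 -0.09266268  0.05762772]
[[340.82127638 242.49604644]]
```

View pics/m2.png

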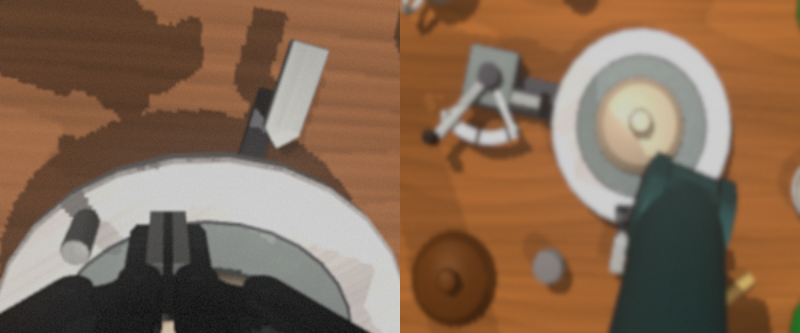

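```bash
python3 - <<'E'
from h import *
c=np.array([.5737,-.0652])
for uv in [(75,252)]:
    p=ray("wrist",(130+uv[0]*.75,80+uv[1]*.7508),.074);d=p[:2]-c;print(p,np.hypot(*d),np.degrees(np.arctan2(d[1],d[0]))%360)
b=ray("wrist",(130+95*.75,80+212*.75),.042);print(b)
o=get_obs();print(proj("wrist",[o["eef_pos"],[.4879,-.1317,.074]]))
E
```

```text
[ 0.48869202 -0.13321907  0.074     ] 0.10887125454955739 218.66502363554488
[ 0.48527984 -0.12959035  0.042     ]
[[256.09183019 226.53212342]
 [188.80090019 268.21348673]]
```

View pics/s2.png

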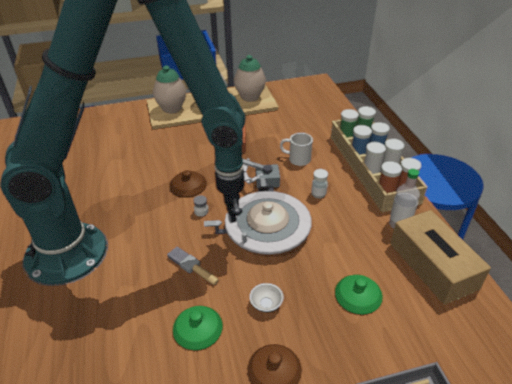

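```bash
python3 - <<'E'
from h import *
p=np.array(get_obs()["eef_pos"])
for dz in (0,.01,.02,.03): print(dz,proj("side",[p+[0,0,dz]]),proj("wrist",[p+[0,0,dz]]))
print(proj("side",[[.4879,-.1317,.074]]))
x=cv2.imread("pics/s2.png")[170:270,190:310];cv2.imwrite("pics/s2c.png",cv2.resize(x,(720,600),interpolation=cv2.INTER_CUBIC))
E
```

```text
0 [[232.34840887 229.42680106]] [[256.09183019 226.53212342]]
0.01 [[232.19684319 226.90926424]] [[256.10728536 233.9351154 ]]
0.02 [[232.04373269 224.36628883]] [[256.12436402 242.13992465]]
0.03 [[231.88905335 221.79748307]] [[256.14332808 251.28076422]]
[[243.02437555 233.36593692]]
```

View pics/s2c.png

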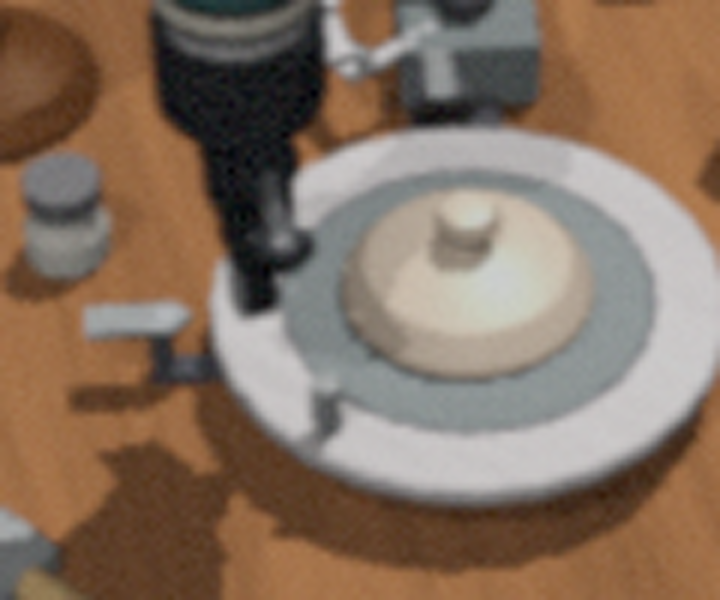

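The peg is still at its start angle. Both cameras put the shut fingertip about 25–28 mm above the reported TCP, so it passed over the peg. I'll go back behind the peg and descend further, checking height and force.

Request:
arm_command --delta_pos '[[0,0,-1],[0,0,-0.4],[-0.95,0.53,0],[-0.95,0.53,0],[-0.95,0.53,0]]' --delta_rot '[[0,0,0],[0,0,0],[0,0,0],[0,0,0],[0,0,0]]' --claw '[0,0,0,0,0]'

```text
t: 8.55
eef_pos: [0.5105, -0.1628, 0.0923]
ee_rot: [[-0.062, 0.998, 0.0], [0.998, 0.062, -0.0], [-0.0, 0.0, -1.0]]
ft_force: [0.1, 0.1, -0.3]
finger_gap: -0.003
```

Request:
arm_command --delta_pos '[[0,0,0],[0,0,0],[0,0,0],[0,0,0],[0,0,0]]' --delta_rot '[[0,0,-1],[0,0,-1],[0,0,-1],[0,0,-1],[0,0,-1]]' --claw '[0,0,0,0,0]'

```text
t: 9.18
eef_pos: [0.51, -0.1622, 0.0921]
ee_rot: [[-0.618, 0.787, -0.0], [0.787, 0.618, -0.0], [0.0, -0.0, -1.0]]
ft_force: [-0.6, 0.6, 0.4]
finger_gap: -0.002
```

Request:
arm_command --delta_pos '[[0,0,1],[0,0,0.8],[0,0,0]]' --delta_rot '[[0,0,0],[0,0,0],[0,0,0]]' --claw '[0,0,0]'

```text
t: 9.55
eef_pos: [0.5088, -0.1619, 0.0461]
ee_rot: [[-0.614, 0.789, -0.003], [0.789, 0.614, 0.001], [0.003, -0.002, -1.0]]
ft_force: [0.0, -0.7, -0.6]
finger_gap: -0.0
```

```bash
python3 - <<'E'
from h import *
o=get_obs();p=np.array(o["eef_pos"]);print(p,o["ft_force"])
save("side","s3.png");save("wrist","w3.png")
for dz in (0,.015,.03): print(dz,proj("side",[p+[0,0,dz]]),proj("wrist",[p+[0,0,dz]]))
x=cv2.imread("pics/s3.png")[190:265,205:265];w=cv2.imread("pics/w3.png")[130:330,150:350]
cv2.imwrite("pics/m3.png",np.hstack([cv2.resize(x,(400,500),interpolation=cv2.INTER_CUBIC),cv2.resize(w,(400,500))]))
E
```

```text
[ 0.50879201 -0.1618812   0.04606836] [ 0.03297152 -0.67991272 -0.62074602]
0 [[253.42543177 246.73546934]] [[258.61850776 224.75785484]]
0.015 [[253.35513086 242.98351388]] [[258.83172004 235.92101993]]
0.03 [[253.28372868 239.17293654]] [[259.08062066 248.9878244 ]]
```

View pics/m3.png

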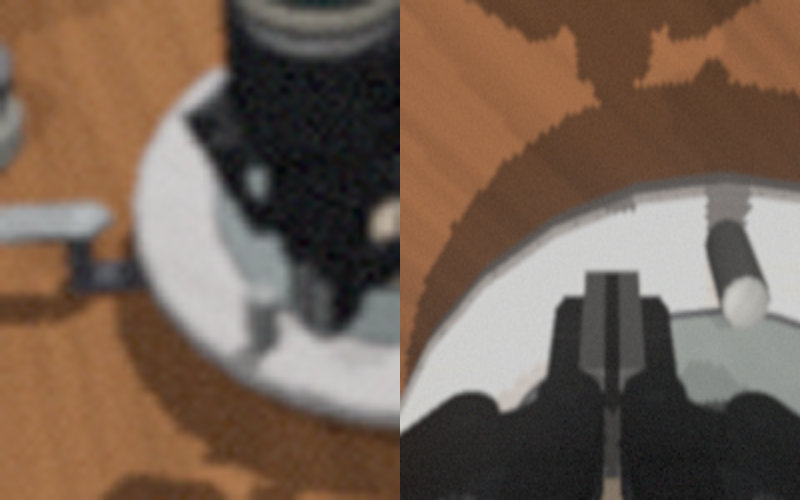

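The tip at crop (335,333) works out 27 mm above the reported TCP, so it is now about 73 mm up. I'll lower it gently by 16 mm.

Request:
arm_command --delta_pos '[[0,0,0.2],[0,0,0.2],[0,0,0]]' --delta_rot '[[0,0,0],[0,0,0],[0,0,0]]' --claw '[0,0,0]'

```text
t: 10.02
eef_pos: [0.51, -0.1619, 0.0372]
ee_rot: [[-0.615, 0.789, -0.0], [0.789, 0.615, 0.0], [0.0, -0.0, -1.0]]
ft_force: [-0.5, 0.2, 0.4]
finger_gap: 0.001
```

Request:
arm_command --delta_pos '[[0,0,0.2],[0,0,0.08],[0,0,0]]' --delta_rot '[[0,0,0],[0,0,0],[0,0,0]]' --claw '[0,0,0]'

```text
t: 10.4
eef_pos: [0.51, -0.1619, 0.0301]
ee_rot: [[-0.615, 0.789, -0.0], [0.789, 0.615, 0.0], [0.0, -0.0, -1.0]]
ft_force: [0.4, 0.1, 0.1]
finger_gap: 0.001
```

Request:
arm_command --delta_pos '[[0.23,-0.06,0],[0.24,-0.05,0],[0.24,-0.04,0],[0.24,-0.03,0],[0.24,-0.03,0]]' --delta_rot '[[0,0,0],[0,0,0],[0,0,0.13],[0,0,0.44],[0,0,0.44]]' --claw '[0,0,0,0,0]'

```text
t: 11.02
eef_pos: [0.488, -0.1415, 0.0304]
ee_rot: [[-0.511, 0.859, 0.001], [0.859, 0.511, -0.0], [-0.001, 0.0, -1.0]]
ft_force: [0.2, -1.0, -0.2]
finger_gap: 0.004
```

The reported z is below the disc top with no contact force, which confirms the offset. Continuing the sweep.

Request:
arm_command --delta_pos '[[0.24,-0.03,0],[0.24,-0.03,0],[0.24,-0.03,0],[0.24,-0.03,0],[0.24,-0.03,0]]' --delta_rot '[[0,0,0.44],[0,0,0.44],[0,0,0.44],[0,0,0.44],[0,0,0.44]]' --claw '[0,0,0,0,0]'

```text
t: 11.65
eef_pos: [0.4714, -0.1159, 0.0303]
ee_rot: [[-0.269, 0.963, -0.001], [0.963, 0.269, -0.0], [-0.0, -0.001, -1.0]]
ft_force: [0.1, -1.1, -0.1]
finger_gap: -0.001
```

Request:
arm_command --delta_pos '[[0.24,-0.03,0],[0.24,-0.03,0],[0.23,-0.03,0],[0.23,-0.03,0],[0,0,0]]' --delta_rot '[[0,0,0.44],[0,0,0.44],[0,0,0.44],[0,0,0.44],[0,0,0]]' --claw '[0,0,0,0,0]'

```text
t: 12.28
eef_pos: [0.4639, -0.0927, 0.0303]
ee_rot: [[-0.066, 0.998, -0.001], [0.998, 0.066, 0.0], [0.0, -0.001, -1.0]]
ft_force: [-0.6, -0.3, -0.2]
finger_gap: -0.0
```

```bash
python3 - <<'E'
from h import *
o=get_obs();p=np.array(o["eef_pos"]);print(p,o["ft_force"])
c=np.array([.5737,-.0652]);d=p[:2]-c;print(np.hypot(*d),np.degrees(np.arctan2(d[1],d[0]))%360)
save("wrist","w4.png");x=cv2.imread("pics/w4.png")[80:280,180:430]
cv2.imwrite("pics/w4c.png",cv2.resize(x,(750,600),interpolation=cv2.INTER_CUBIC))
print(proj("wrist",[[.4655,-.0453,.074]]))
E
```

```text
[ 0.46387773 -0.09270395  0.03030632] [-0.61069246 -0.25479192 -0.22098226]
0.11321394963920947 194.05999777310043
[[353.13108353 272.62312138]]
```

View pics/w4c.png

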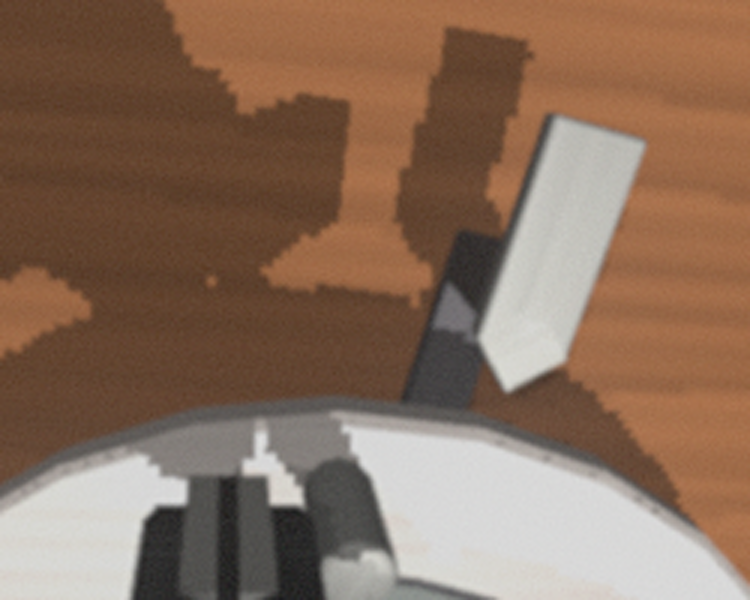

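```bash
python3 - <<'E'
from h import *
c=np.array([.5737,-.0652])
for uv,z in [((360,578),.074),((508,392),.042),((598,128),.042)]:
    q=ray("wrist",(180+uv[0]/3,80+uv[1]/3),z);d=q[:2]-c;print(q,np.hypot(*d),np.degrees(np.arctan2(d[1],d[0]))%360)
o=get_obs();p=np.array(o["eef_pos"]);R=np.array(o["ee_rot"])
d=p[:2]-c;a0=np.degrees(np.arctan2(d[1],d[0]));r0=np.hypot(*d);th=np.arctan2(R[1,0],R[0,0]);a0%=360
q=p[:2]
for i in range(1,13):
    a=np.radians(a0-i*1.5);nq=c+(r0-.0002*i)*np.array([np.cos(a),np.sin(a)]);v=nq-q
    print(i,round(v@[np.cos(th),np.sin(th)]/.025,2),round(v@[np.sin(th),-np.cos(th)]/.025,2),round(np.radians(1.5)/.12,2));q=nq;th-=np.radians(1.5)
E
```

```text
[ 0.46695043 -0.0714645   0.074     ] 0.10693322336523264 183.35849890456876
[ 0.44558172 -0.04151508  0.042     ] 0.13028917085173872 169.5261183032635
[ 0.39578871 -0.03357552  0.042     ] 0.18070012525718127 169.92070982614672
1 0.12 -0.01 0.22
2 0.12 -0.01 0.22
3 0.12 -0.01 0.22
4 0.12 -0.01 0.22
5 0.12 -0.01 0.22
6 0.12 -0.01 0.22
7 0.12 -0.01 0.22
8 0.12 -0.01 0.22
9 0.12 -0.01 0.22
10 0.12 -0.01 0.22
11 0.12 -0.01 0.22
12 0.12 -0.01 0.22
```

The peg is at 183.4° and the target is 169.7°, so that is nine rows of 1.5°.

Request:
arm_command --delta_pos '[[0.12,-0.01,0],[0.12,-0.01,0],[0.12,-0.01,0],[0.12,-0.01,0],[0.12,-0.01,0]]' --delta_rot '[[0,0,0.22],[0,0,0.22],[0,0,0.22],[0,0,0.22],[0,0,0.22]]' --claw '[0,0,0,0,0]'

```text
t: 12.95
eef_pos: [0.4627, -0.0783, 0.0303]
ee_rot: [[0.068, 0.998, -0.001], [0.998, -0.068, 0.0], [0.0, -0.001, -1.0]]
ft_force: [-0.6, -0.8, -0.1]
finger_gap: 0.001
```

Request:
arm_command --delta_pos '[[0.12,-0.01,0],[0.12,-0.01,0],[0.12,-0.01,0],[0.1,-0.01,0],[0,0,0]]' --delta_rot '[[0,0,0.22],[0,0,0.22],[0,0,0.22],[0,0,0.22],[0,0,0]]' --claw '[0,0,0,0,0]'

```text
t: 13.58
eef_pos: [0.4638, -0.0665, 0.0303]
ee_rot: [[0.171, 0.985, 0.001], [0.985, -0.171, 0.0], [0.0, 0.001, -1.0]]
ft_force: [-0.5, 0.4, 0.3]
finger_gap: 0.001
```

Request:
arm_command --delta_pos '[[-0.5,0,0],[-0.5,0,0],[0,0,-1],[0,0,-1],[0,0,-1]]' --delta_rot '[[0,0,0],[0,0,0],[0,0,0],[0,0,0],[0,0,0]]' --claw '[0,0,0,0,0]'

```text
t: 14.2
eef_pos: [0.4587, -0.093, 0.1061]
ee_rot: [[0.173, 0.985, 0.0], [0.985, -0.173, -0.0], [-0.0, 0.0, -1.0]]
ft_force: [0.9, -0.3, 0.1]
finger_gap: 0.003
```

```bash
python3 - <<'E'
from h import *
o=get_obs();p=np.array(o["eef_pos"]);print(o["t"],p,o["ft_force"],o["ee_rot"])
save("wrist","w5.png");x=cv2.imread("pics/w5.png")[60:260,200:450]
cv2.imwrite("pics/w5c.png",cv2.resize(x,(750,600),interpolation=cv2.INTER_CUBIC))
print(proj("wrist",[[.4655,-.0453,.074]]))
E
```

```text
14.2 [ 0.45869664 -0.09295444  0.10610282] [ 0.86284155 -0.32626796  0.09729001] [[ 1.73280783e-01  9.84872462e-01  6.36239102e-05]
 [ 9.84872417e-01 -1.73280754e-01 -3.20958970e-04]
 [-3.05078851e-04  1.18277456e-04 -9.99999946e-01]]
[[323.11961714 201.06054736]]
```

View pics/w5c.png

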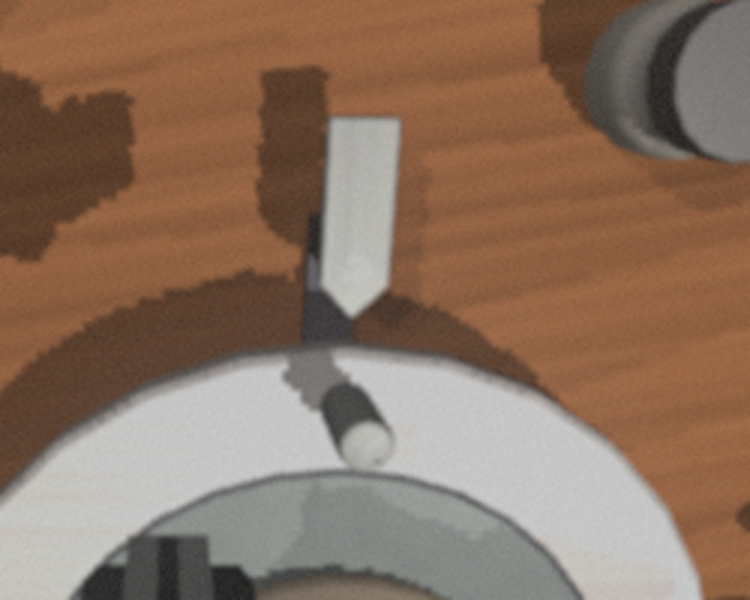

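```bash
python3 - <<'E'
from h import *
c=np.array([.5737,-.0652])
for uv,z in [((367,443),.074),((352,318),.042),((365,118),.042)]:
    q=ray("wrist",(200+uv[0]/3,60+uv[1]/3),z);d=q[:2]-c;print(q,np.hypot(*d),np.degrees(np.arctan2(d[1],d[0]))%360)
# lever plan
o=get_obs();p=np.array(o["eef_pos"])[:2];R=np.array(o["ee_rot"])[:2,:2]
piv=np.array([.636,.145])
for a in (138.8,170.3,201.8): print(a,piv+.11*np.array([np.cos(np.radians(a)),np.sin(np.radians(a))]))
E
```

```text
[ 0.47048375 -0.04638016  0.074     ] 0.10491796754647724 169.66654061038565
[ 0.44837826 -0.04154956  0.042     ] 0.12753385009413884 169.3129546615025
[ 0.3978909  -0.03243424  0.042     ] 0.17883633572647484 169.44283519978183
138.8 [0.55323436 0.21745584]
170.3 [0.52757262 0.16353383]
201.8 [0.53386656 0.10414954]
```

The peg is now at 169.67°, in line with the pointer at about 169.5°. Next is the lever, so I'm moving over to the far side of the knob.

Request:
arm_command --delta_pos '[[0.96,0.17,-0.3],[0.96,0.17,0],[0.96,0.17,0],[0.96,0.17,0],[0.96,0.17,0]]' --delta_rot '[[0,0,0],[0,0,0],[0,0,0],[0,0,0],[0,0,0]]' --claw '[0,0,0,0,0]'

```text
t: 14.88
eef_pos: [0.5007, 0.0225, 0.1127]
ee_rot: [[0.173, 0.985, 0.0], [0.985, -0.173, -0.0], [-0.0, 0.0, -1.0]]
ft_force: [-0.5, 0.7, -0.2]
finger_gap: -0.0
```

Request:
arm_command --delta_pos '[[0.96,0.17,0],[0.96,0.17,0],[0.96,0.17,0],[0.96,0.17,0],[0.96,0.17,0]]' --delta_rot '[[0,0,0],[0,0,0],[0,0,0],[0,0,0],[0,0,0]]' --claw '[0,0,0,0,0]'

```text
t: 15.5
eef_pos: [0.5425, 0.138, 0.1127]
ee_rot: [[0.172, 0.985, -0.0], [0.985, -0.172, -0.0], [-0.0, -0.0, -1.0]]
ft_force: [-0.1, -0.3, -1.4]
finger_gap: 0.001
```

Request:
arm_command --delta_pos '[[0.96,0.17,0],[0.96,0.17,0],[0.96,0.17,0],[0.96,0.17,0],[0.96,0.17,0]]' --delta_rot '[[0,0,0],[0,0,0],[0,0,0],[0,0,0],[0,0,0]]' --claw '[0,0,0,0,0]'

```text
t: 16.12
eef_pos: [0.584, 0.2538, 0.1128]
ee_rot: [[0.171, 0.985, 0.0], [0.985, -0.171, -0.0], [-0.0, 0.0, -1.0]]
ft_force: [0.3, -0.5, 0.7]
finger_gap: 0.004
```

Request:
arm_command --delta_pos '[[0,0,0],[0,0,0],[0,0,0],[0,0,0],[0,0,0]]' --delta_rot '[[0,0,1],[0,0,1],[0,0,1],[0,0,1],[0,0,0.5]]' --claw '[0,0,0,0,0]'

```text
t: 16.75
eef_pos: [0.5837, 0.2531, 0.1127]
ee_rot: [[0.655, 0.756, -0.0], [0.756, -0.655, -0.0], [-0.0, 0.0, -1.0]]
ft_force: [0.6, -0.0, -0.4]
finger_gap: 0.001
```

```bash
python3 - <<'E'
from h import *
o=get_obs();p=np.array(o["eef_pos"]);print(o["t"],p,np.degrees(np.arctan2(o["ee_rot"][1][0],o["ee_rot"][0][0])))
save("wrist","w6.png");x=cv2.imread("pics/w6.png");cv2.imwrite("pics/w6c.png",x)
print(proj("wrist",[[.5532,.2175,.093],[.636,.145,.059]]))
E
```

```text
16.75 [0.58366343 0.25314916 0.11269424] 49.08396021415392
[[185.45167898 214.44930283]
 [202.57881535 311.74337204]]
```

View pics/w6c.png

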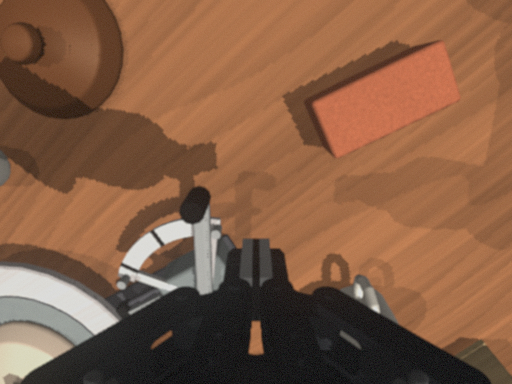

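Request:
arm_command --delta_pos '[[0,0,1],[0,0,1],[0,0,0.5],[0,0,0.3],[0,0,0]]' --delta_rot '[[0,0,0],[0,0,0],[0,0,0],[0,0,0],[0,0,0]]' --claw '[0,0,0,0,0]'

```text
t: 17.42
eef_pos: [0.5836, 0.2523, 0.0427]
ee_rot: [[0.653, 0.757, -0.0], [0.757, -0.653, -0.0], [-0.0, -0.0, -1.0]]
ft_force: [-0.2, -1.0, -0.4]
finger_gap: 0.0
```

```bash
python3 - <<'E'
from h import *
o=get_obs();p=np.array(o["eef_pos"]);R=np.array(o["ee_rot"]);th=np.arctan2(R[1,0],R[0,0]);print(p,o["ft_force"])
piv=np.array([.636,.145]);q=p[:2]
e=lambda a:np.array([np.cos(a),np.sin(a)])
L=[(138.8,.0233)]*3+[(138.8+i*60.5/18,.0233) for i in range(1,19)]
s=piv+.11*e(np.radians(138.8))-.0233*e(np.radians(228.8))
for i,(f,g) in enumerate(L):
    f=np.radians(f); nq=q+(s-q)/(3-i) if i<3 else piv+.11*e(f)-g*e(f+np.pi/2)
    v=nq-q;nth=f-np.pi/2
    print(i,round(v@e(th)/.025,2),round(v@[np.sin(th),-np.cos(th)]/.025,2),round((th-nth)/.12,2));q=nq;th=nth
print(q)
E
```

```text
[0.58363004 0.25226988 0.04274318] [-0.17221528 -0.95552731 -0.37641838]
0 -0.31 -0.0 0.06
1 -0.31 0.0 0.0
2 -0.31 0.0 0.0
3 -0.26 -0.05 -0.49
4 -0.26 -0.05 -0.49
5 -0.26 -0.05 -0.49
6 -0.26 -0.05 -0.49
7 -0.26 -0.05 -0.49
8 -0.26 -0.05 -0.49
9 -0.26 -0.05 -0.49
10 -0.26 -0.05 -0.49
11 -0.26 -0.05 -0.49
12 -0.26 -0.05 -0.49
13 -0.26 -0.05 -0.49
14 -0.26 -0.05 -0.49
15 -0.26 -0.05 -0.49
16 -0.26 -0.05 -0.49
17 -0.26 -0.05 -0.49
18 -0.26 -0.05 -0.49
19 -0.26 -0.05 -0.49
20 -0.26 -0.05 -0.49
[0.52448091 0.13063398]
```

Request:
arm_command --delta_pos '[[-0.31,0,0],[-0.31,0,0],[-0.31,0,0],[-0.26,-0.05,0],[-0.26,-0.05,0]]' --delta_rot '[[0,0,0.06],[0,0,0],[0,0,0],[0,0,-0.49],[0,0,-0.49]]' --claw '[0,0,0,0,0]'

```text
t: 18.05
eef_pos: [0.5602, 0.2281, 0.0436]
ee_rot: [[0.564, 0.826, 0.005], [0.826, -0.564, 0.003], [0.005, 0.003, -1.0]]
ft_force: [3.5, 3.3, -2.2]
finger_gap: -0.001
```

Request:
arm_command --delta_pos '[[-0.26,-0.05,0],[-0.26,-0.05,0],[-0.26,-0.05,0],[-0.26,-0.05,0],[-0.26,-0.05,0]]' --delta_rot '[[0,0,-0.49],[0,0,-0.49],[0,0,-0.49],[0,0,-0.49],[0,0,-0.49]]' --claw '[0,0,0,0,0]'

```text
t: 18.68
eef_pos: [0.537, 0.1998, 0.0431]
ee_rot: [[0.301, 0.954, 0.0], [0.954, -0.301, -0.0], [0.0, 0.0, -1.0]]
ft_force: [0.2, -1.3, -0.3]
finger_gap: -0.001
```

Request:
arm_command --delta_pos '[[-0.26,-0.05,0],[-0.26,-0.05,0],[-0.26,-0.05,0],[-0.26,-0.05,0],[-0.26,-0.05,0]]' --delta_rot '[[0,0,-0.49],[0,0,-0.49],[0,0,-0.49],[0,0,-0.49],[0,0,-0.49]]' --claw '[0,0,0,0,0]'

```text
t: 19.3
eef_pos: [0.5259, 0.1724, 0.0433]
ee_rot: [[0.01, 1.0, 0.002], [1.0, -0.01, 0.003], [0.003, 0.002, -1.0]]
ft_force: [0.3, 5.4, -2.8]
finger_gap: -0.004
```

Request:
arm_command --delta_pos '[[-0.26,-0.05,0],[-0.26,-0.05,0],[-0.26,-0.05,0],[-0.26,-0.05,0],[0,0,0]]' --delta_rot '[[0,0,-0.49],[0,0,-0.49],[0,0,-0.49],[0,0,-0.49],[0,0,0]]' --claw '[0,0,0,0,0]'

```text
t: 19.92
eef_pos: [0.5219, 0.1424, 0.0431]
ee_rot: [[-0.217, 0.976, 0.0], [0.976, 0.217, -0.0], [-0.0, -0.0, -1.0]]
ft_force: [0.0, -0.4, -0.1]
finger_gap: -0.0
```

Both detents could be felt: about 5 N, then 6 N, then free. I'll finish the last bit to be sure the lever is home, then back off and rise.

Request:
arm_command --delta_pos '[[-0.26,-0.05,0],[-0.26,-0.05,0],[0,0,0]]' --delta_rot '[[0,0,-0.49],[0,0,-0.49],[0,0,0]]' --claw '[0,0,0]'

```text
t: 20.3
eef_pos: [0.5229, 0.1299, 0.043]
ee_rot: [[-0.33, 0.944, 0.0], [0.944, 0.33, -0.0], [-0.0, 0.0, -1.0]]
ft_force: [-0.2, -0.1, 0.2]
finger_gap: 0.001
```

Request:
arm_command --delta_pos '[[0.5,0,0],[0.5,0,0],[0,0,-1],[0,0,-1],[0,0,-1]]' --delta_rot '[[0,0,0],[0,0,0],[0,0,0],[0,0,0],[0,0,0]]' --claw '[0,0,0,0,0]'

```text
t: 20.92
eef_pos: [0.5138, 0.1558, 0.1184]
ee_rot: [[-0.334, 0.942, -0.001], [0.942, 0.334, 0.0], [0.001, -0.0, -1.0]]
ft_force: [0.0, 0.2, 0.6]
finger_gap: -0.002
```

Request:
arm_command --delta_pos '[[1,0,-1],[1,0,-1],[1,0,-1],[1,0,0],[1,0,0]]' --delta_rot '[[0,0,0],[0,0,0],[0,0,0],[0,0,0],[0,0,0]]' --claw '[0,0,0,0,0]'

```text
t: 21.55
eef_pos: [0.4717, 0.2743, 0.1933]
ee_rot: [[-0.334, 0.942, 0.0], [0.942, 0.334, 0.001], [0.001, 0.001, -1.0]]
ft_force: [0.2, -0.7, -0.6]
finger_gap: 0.001
```

Request:
arm_command --delta_pos '[[1,0,0],[1,0,0],[1,0,0],[1,0,0],[1,0,0]]' --delta_rot '[[0,0,0],[0,0,0],[0,0,0],[0,0,0],[0,0,0]]' --claw '[0,0,0,0,0]'

```text
t: 22.18
eef_pos: [0.4296, 0.3918, 0.1926]
ee_rot: [[-0.334, 0.942, -0.001], [0.942, 0.334, 0.0], [0.0, -0.001, -1.0]]
ft_force: [0.6, 0.5, 0.3]
finger_gap: 0.002
```

Request:
arm_command --delta_pos '[[1,0,0],[1,0,0],[0,0,0],[0,0,0],[0,0,0]]' --delta_rot '[[0,0,0],[0,0,0],[0,0,0],[0,0,0],[0,0,0]]' --claw '[0,0,0,0,0]'

```text
t: 22.8
eef_pos: [0.4156, 0.4353, 0.1928]
ee_rot: [[-0.33, 0.944, 0.0], [0.944, 0.33, -0.001], [-0.001, -0.0, -1.0]]
ft_force: [-0.4, -0.8, -0.0]
finger_gap: 0.003
```

```bash
python3 - <<'E'
from h import *
print(get_obs()["t"],get_obs()["eef_pos"])
save("top","t7.png")
im=cv2.imread('pics/t7.png')[140:290,150:350];cv2.imwrite('pics/t7c.png',cv2.resize(im,(800,600),interpolation=cv2.INTER_CUBIC))
E
```

```text
22.8 [0.41557825 0.43529592 0.19282563]
```

View pics/t7c.png

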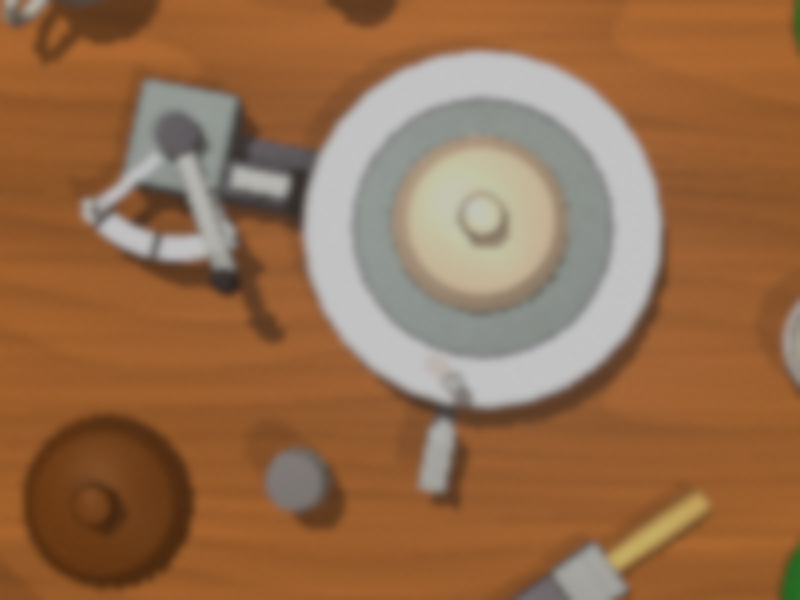

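```bash
python3 - <<'E'
from h import *
c=np.array([.5737,-.0652]);p=cr((456,388),.074);i=c+.11*np.array([np.cos(np.radians(169.6)),np.sin(np.radians(169.6))])
print(p,i,np.hypot(*(p-i)))
piv=cr((180,133),.059);k=cr((226,279),.093)-piv;k0=cr((60,247),.093)-piv
print(np.hypot(*k),np.radians((np.degrees(np.arctan2(k[1],k[0])-np.arctan2(k0[1],k0[0])))%360))
print("lid knob",cr((484,214),.1))
E
```

```text
[ 0.46363002 -0.04717082] [ 0.46550714 -0.04534289] 0.0026200888515546176
0.11009135035981316 1.0824282616717584
lid knob [ 0.57753922 -0.06393943]
```

All checks pass: the peg is 3 mm off the mark, the lever is at about 1.08 rad, and the lid is 4 mm off centre. Handing in.

```bash
python3 -c "
from h import *
print(robot.close_job())"
```

```text
the job is handed in; nothing more can be done
None
```

The wheel is set and braked, and the job is handed in. With the fingers shut, I pushed the peg about 48° round to the pointer, then pushed the brake lever through its first notch to the second stop.

Last checks, from the final top picture and arm readings at t = 22.8 s:

| Check | Measured | Limit |
|---|---|---|
| Peg to index mark | about 3 mm | under 15 mm |
| Brake lever | about 1.08 rad | above 1.03 rad |
| Lid off centre | about 4 mm | under 20 mm |

- **Bystanders:** the glaze jar and the visible part of the brush look unmoved. The rest I did not check after the job; I never felt contact with any of them.
- **Robot:** the arm finished clear, at about 0.19 m reported TCP height and with no contact force.

**What went wrong on the way:** the first sweep passed over the peg without moving it. Two camera views put the shut fingertips about 27 mm above the reported TCP. I corrected for this, and the second sweep worked.

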